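Set a hand press to gauge by feel

TASK

Set the bottom gap of the small hand press with the middle of the three gauges on the mat. First clear the tube offcut off the press bed on to the bench; then, holding the gauge, slide its blade flat under the foot until its tip shows beyond, push the ram down gently until the foot pinches the blade, and draw the blade straight out between foot and bed so that you feel the foot drag on it. Leave the ram at that gap, lay the gauge flat back on the mat, and do not shift the other two gauges or the other things on the bench.

Things in the scene. Friction and masses are not known exactly. Their poses are not given: they have to be found in the camera images.
- press: small fixed hand press with a flat steel bed 220 (x) x 110 (y) x 32 mm high. Origin: centre of the bed's underside; x points into the throat (a gauge enters along +x, from the robot's side); z up. A grey column on the +y side (x 30 to 90, y 55 to 115 mm, 135 mm high) carries the guide arm of the ram. The -y side, front and back are open
- press_anvil (a point): point on the bed's top straight under the ram's axis, at x = 60, y = 0, z = 32 mm of the press; axes as the press. The guide arm above it is 52 mm wide in x, 95 to 135 mm above the bench, and reaches from the column over to y = -26 mm
- foot: square steel foot 40 x 40 x 14 mm at the ram's lower end, on a stiff spring (8 N/mm, 3 mm travel). Origin: centre of its lower face, so its height over press_anvil is the gap: 15 to 33 mm at the start. The ram slides vertically, travels down to the bed and stays where left (5 N friction: about 3.5 N pushes it down, 6.5 N up, so it cannot be overtightened for good)
- ram_top (a point): centre of the flat top of the ram's round knob (32 mm diameter, 16 mm high), 130 mm above the foot's lower face; moves with the ram. Push the ram down here
- mat: fixed black rubber mat 220 (x) x 260 (y) x 4 mm where the gauges are kept. Origin: centre of its underside
- gauge_mid: the middle of three setting gauges in thickness and width: lies flat on the mat, handle nearest the robot. Steel handle 60 x 24 x 18 mm high; flat steel blade 8 mm thick, 28 mm wide, reaching 100 mm beyond the handle along +x, undersides flush. Origin: centre of the handle's underside; x to the blade's tip, z up. About 0.22 kg, balance point 10 to 27 mm from the origin towards the tip
- gauge_mid_tip (a point): middle of the blade's end edge on the underside of the middle gauge, 130 mm from its origin along x
- gauge_thin: the thinnest gauge, not wanted: lies flat on the mat, handle nearest the robot. Steel handle 60 x 24 x 18 mm high; flat steel blade 5 mm thick, 20 mm wide, reaching 100 mm beyond the handle along +x, undersides flush. Origin: centre of the handle's underside; x to the blade's tip, z up. About 0.22 kg, balance point 10 to 27 mm from the origin towards the tip
- gauge_thick: the thickest gauge, not wanted: lies flat on the mat, handle nearest the robot. Steel handle 60 x 24 x 18 mm high; flat steel blade 11 mm thick, 36 mm wide, reaching 100 mm beyond the handle along +x, undersides flush. Origin: centre of the handle's underside; x to the blade's tip, z up. About 0.22 kg, balance point 10 to 27 mm from the origin towards the tip
- offcut: loose offcut of square aluminium tube, 56 mm long (its x), 25 x 25 mm, 0.05 kg, lying at any yaw on the front half of the press bed, in the gauge's way. Origin: centre of its underside
- offcut_center (a point): middle of the square-tube offcut
- can: bystander: plain steel can, 50 mm diameter, 75 mm high, standing. Origin: centre of its underside
- tape: bystander: brown tape roll lying flat, 90 mm diameter, 30 mm high. Origin: centre of its underside
- diecast: bystander: die-cast aluminium box 117 x 67 x 41 mm. Origin: centre of its underside
- carton: bystander: cardboard carton 170 x 120 x 90 mm. Origin: centre of its underside
- mug: bystander: white mug, 80 mm diameter, 90 mm high. Origin: centre of its underside
- wrench: bystander: steel wrench lying flat near the robot
- driver: bystander: screwdriver lying flat near the robot

How it is judged:
By the outcome, as a careful person would: the job done as asked, in the order asked, and still so for the second after the job is handed in, with the robot touching nothing.
It also fails if it takes over 72 s, if anything falls off the work surface, if the arm or the gripper's body presses on something with over 40 N, if the wrist force passes 120 N, or if a joint passes its speed limit or range.

ROBOT

A 6-joint arm with a two-finger parallel gripper is mounted at the origin on the work surface. World frame = base frame: x ahead of the robot, y to its left, z up, the work surface at z = 0. Lengths are in m, angles in degrees, forces in N, time in s.
With the tool pointing down it reaches from about 0.3 to 0.75 m from the base axis. Payload 8.5 kg.
Tool frame: the origin (TCP) lies at the very end of the fingers, on their centre line; the grasp point (between the pads) lies 19 mm behind it; z points along the fingers, y is the line along which they close (so a half turn about z gives the same grasp; the last joint's range is limited). The gripper opens to 85 mm and grips with 20 to 120 N. Pads are 22 mm wide; open, the fingers measure 114 mm over their backs; the gripper's body (76 mm by 85 mm) begins 54 mm behind the grasp point. The pads swing forward as they close: fully open they stand 13 mm farther back than shut.
Start: joints at [53.497, 21.807, 74.336, -0, 83.858, -12.336], TCP at [0.225, 0.502, 0.231] pointing down, gripper open.
Joint ranges: [-178.18, 178.18], [-50.72, 133.34], [12.68, 142.11], [-81.47, 261.47], [9.98, 163.14], [-165.26, 165.26]. Speed limits (degrees/s): [136.94, 136.94, 180, 180, 180, 180].

INTERFACE

Orientations are given as a 3x3 rotation matrix whose columns are the frame's x, y, z axes.
In Python, from rig import env gives the robot as it stands.
- The arm moves only by the tool move_arm, never from a script. Its argument "plan" is a list of rows, each a list of 7 numbers: the turn, a rotation vector about the tool's x, y, z in degrees, then the shift along the tool's x, y, z in cm, then the gripper command: -1 is shut, 1 is fully open, values between are in proportion. In form: [[ax, ay, az, tx, ty, tz, jaw], ...]. A call has 1 to 5 rows; each row is the pose to reach, as a shift and turn from the pose commanded when the call began, along the tool's axes at that moment; what a row does not reach only later rows make up. A row lasts 1/10 s, in which the tool goes at most 50 mm and 8.59 degrees, less where a joint would pass 70% of its speed; a pose out of reach is approached as far as the arm can. A call with a gripper value outside its range is refused whole. The fingers move at their own pace and stop on an object; "squeeze" is the grip in N (left out, the last holds). Time passes only in rows, so rows that repeat a pose let the fingers close. It gives the time, the measured TCP pose, the force, the opening and the grip force at its end, in the units of the state.
- env.observe(): the state, without advancing time (a new reading comes with each control period).
- env.get_image(name): name is "scene" or "top" or "wrist"; returns a dict with "color" (420x560x3 uint8, red, green, blue), "fov_y" (degrees; the focal length in pixels is half the picture's height over the tangent of half this angle, whatever the lens; pixels are square), "cx", "cy" (the principal point, pixels), "R" (3x3) and "t" (3): a world point X has camera coordinates R X + t. Camera axes: x right, y down, z forward; pixel columns grow to the right and rows downward; lengths in m; the calibration is good to about 2 mm. The wrist camera is an equidistant fisheye: a pixel r from the principal point sees the ray r / f radians off the axis. A picture is of the moment at which its call begins. There is no depth.
- env.close_job(): hands the job in; it is judged then, once.
Trained networks look in a picture, given as the dict that the camera call returned (one of the last four; its "shot" number tells which), for a name from the list of things; names that differ only in an ending like _2 or _b are one class to them, and where a whole thing is asked for, a point or a joint stands for the part that bears it (a point fixed in the world has none). Each returns a list of dicts, best first, with "conf" (0 to 1); they miss things now and then, are a little off and sometimes report something else, mostly with a low value. They report only what shows in the picture. A call takes as long as a camera call.
- env.outline_of(target, picture): "mask" (420x560 bool, what is visible of it) and "bbox" ([centre column, centre row, width, height] in pixels, round what is visible of it).
- env.tip_of(target, picture): "pixel" ([column, row] in pixels: a listed point, or the origin of a listed thing).
The state is a dict: "time_s": time; "q": joint angles; "qvel": joint speeds; "joint_efforts": joint torques, N m; "position": TCP position; "tool_rot": TCP orientation; "ft_force": force on the tool from outside, world axes, zero at the start; "wrist_torque": the same for the moment, N m; "grip_width": finger opening in m; "gripper_force": force on a finger pad.
Only numpy, scipy, OpenCV 4.12 (cv2) and the standard library are available. Lean on these libraries where they do the work, as an engineer would, in place of code of your own. Each camera call takes 0.05 s, during which the arm holds its last target. There are 200 camera calls.

## Working session

There is one attempt and no reset: what is moved stays moved. The work goes in short steps, Python scripts to look and compute and a tool call to move; the robot and the scene stay as the last step left them, time stands still between calls to the robot, and variables do not carry over. Pictures are saved under pics/ and viewed, at most 10 in all, crops included, and the job is handed in when it is done.

Besides the shell and the picture viewer there is one more tool, called after "Emit:" by a JSON object that holds its "fn" and its "kwargs". move_arm: Moves the arm, as the interface text tells. Its arguments: {"type":"object","properties":{"plan":{"type":"array"},"squeeze":{"type":"number"}},"required":["plan"]}

```bash
ls; mkdir -p pics; cat > h.py <<'E'
import numpy as np, cv2
from rig import env
def ray(p,px):
    f=p['color'].shape[0]/2/np.tan(np.radians(p['fov_y']/2))
    d=np.array([(px[0]-p['cx'])/f,(px[1]-p['cy'])/f,1.]);
    if p.get('fish'):
        v=d[:2];r=np.hypot(*v);d=np.array([*(v/r*np.sin(r)),np.cos(r)])
    R=np.array(p['R']);t=np.array(p['t']);return -R.T@t,R.T@d
def atz(p,px,z):
    o,d=ray(p,px);return o+d*(z-o[2])/d[2]
def tri(a,pa,b,pb):
    o1,d1=ray(a,pa);o2,d2=ray(b,pb)
    s=np.linalg.lstsq(np.c_[d1,-d2],o2-o1,rcond=None)[0]
    x,y=o1+s[0]*d1,o2+s[1]*d2;return (x+y)/2,np.linalg.norm(x-y)
def shot(n,save=None):
    p=env.get_image(n)
    if n=='wrist':p['fish']=1
    if save:cv2.imwrite('pics/'+save+'.png',p['color'][:,:,::-1])
    return p
def tool(v):  # world vector (m) -> tool axes cm
    return np.round(np.array(env.observe()['tool_rot']).T@np.array(v)*100,2)
def rows(a): return np.round(a,4).tolist()
E
python3 - <<'E'
from h import *
np.set_printoptions(precision=4,suppress=True)
P={n:shot(n,n+'0') for n in('scene','top')}
for k in 'press press_anvil foot ram_top mat gauge_mid gauge_mid_tip gauge_thin gauge_thick offcut offcut_center can tape diecast carton mug'.split():
    r={}
    for n,p in P.items():
        q=env.tip_of(k,p)[:1]
        if q: r[n]=np.array(q[0]['pixel']);print(k,n,r[n],round(q[0]['conf'],2),end=' ')
    if len(r)==2: print(*tri(P['scene'],r['scene'],P['top'],r['top']))
    else: print()
print(np.array(env.observe()['tool_rot']))
im=np.hstack([P['scene']['color'],P['top']['color']])[:,:,::-1]
E
```

```text
pics
press scene [251.5 306.7] 0.68 press top [358.2 201.7] 0.67 [ 0.5845 -0.2191  0.0056] 0.01154087530338286
press_anvil scene [262.2 313.3] 0.73 press_anvil top [364.2 177.5] 0.8 [ 0.6478 -0.2393  0.0358] 0.012268934140257141
foot scene [261.3 305.2] 0.66 foot top [147.2 190. ] 0.67 [ 0.5093  0.324  -0.2841] 0.5137080311641786
ram_top scene [261.5 263.9] 0.64 ram_top top [376.5 170.9] 0.44 [ 0.6376 -0.2377  0.1909] 0.0014509591962227379
mat scene [324.3 227.2] 0.68 mat top [220.  197.4] 0.55 [0.5793 0.2193 0.0086] 0.004770267065614379
gauge_mid top [238.6 217.3] 0.89 
gauge_mid_tip scene [324.2 249.9] 0.7 gauge_mid_tip top [254.  178.9] 0.96 [0.6399 0.1107 0.0098] 0.010680321207090702
gauge_thin scene [334.3 214.6] 0.79 gauge_thin top [192.2 202.6] 0.65 [0.5649 0.312  0.0021] 0.004619006617570977
gauge_thick scene [318.6 220.1] 0.69 gauge_thick top [213.  212.3] 0.71 [0.5366 0.2439 0.0059] 0.009026847179855533
offcut scene [236.4 293.9] 0.71 offcut top [357.7 213.9] 0.7 [ 0.5387 -0.2166  0.0262] 0.00240965093909746
offcut_center scene [234.6 290.9] 0.77 offcut_center top [149.9 190.8] 0.68 [ 0.477   0.2328 -0.1303] 0.5593942418588107
can scene [334.3 276. ] 0.59 can top [283.9 158.1] 0.67 [0.7166 0.0191 0.0055] 0.0008588554569417442
tape scene [357.4 197.3] 0.8 tape top [150. 193.] 0.61 [0.5904 0.4463 0.0143] 0.004578002141900558
diecast scene [234.9 292.2] 0.63 diecast top [446.  237.8] 0.8 [ 0.5407 -0.3741  0.1744] 0.19670624893767255
carton scene [330.4 179.1] 0.71 carton top [115.  242.1] 0.71 [ 0.4288  0.5531 -0.0075] 0.0015029306621659189
mug top [443.4 193.4] 0.9 
[[-0.9124  0.4094 -0.    ]
 [ 0.4094  0.9124 -0.    ]
 [-0.     -0.     -1.    ]]
```

View pics/top0.png

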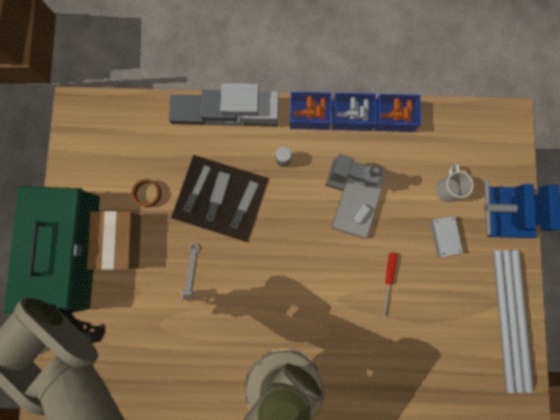

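View pics/scene0.png

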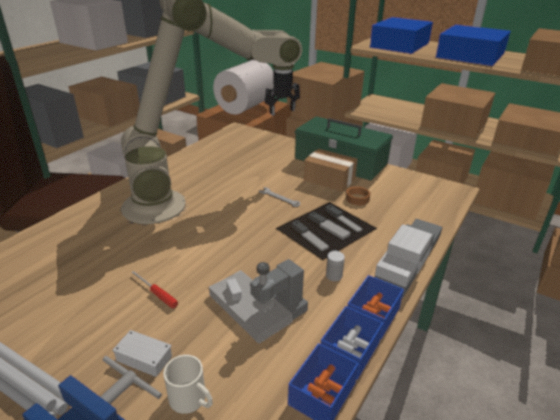

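Emit:
{"fn": "move_arm", "kwargs": {"plan": [[0,0,-8,-4,-2,-1,1],[0,0,-16,-8,-4,-2.5,1],[0,0,-24.16,-12,-6,-3.5,1],[0,0,-24.16,-17.1,-8.8,-5,1],[0,0,-24.16,-17.1,-8.8,-5,1]]}}

```text
time_s: 2.2
position: [0.3474, 0.349, 0.2826]
tool_rot: [[-1.0, 0.003, 0.002], [0.003, 1.0, 0.0], [-0.002, 0.0, -1.0]]
ft_force: [-0.4, 1.0, 0.2]
grip_width: 0.0855
gripper_force: 0.0
```

Emit:
{"fn": "move_arm", "kwargs": {"plan": [[0,0,0,-3,-3.5,-2,1],[0,0,0,-6,-7,-4,1],[0,0,0,-9,-11,-5,1],[0,0,0,-12.5,-15.2,-5,1],[0,0,0,-12.5,-15.2,-5,1]]}}

```text
time_s: 2.7
position: [0.4727, 0.1962, 0.3308]
tool_rot: [[-1.0, 0.005, -0.0], [0.005, 1.0, -0.001], [0.0, -0.001, -1.0]]
ft_force: [-0.8, 0.5, 0.4]
grip_width: 0.0854
gripper_force: 0.0
```

```bash
python3 - <<'E'
from h import *
np.set_printoptions(precision=4,suppress=True)
o=env.observe();print(o['time_s'],np.array(o['position']),np.array(o['tool_rot']))
p=shot('wrist','w1');print(p['fov_y'],-np.array(p['R']).T@p['t'],np.array(p['R']))
for k in 'gauge_mid gauge_mid_tip gauge_thin gauge_thick mat offcut offcut_center ram_top press_anvil'.split():
    for q in env.tip_of(k,p)[:2]: print(k,q['pixel'],round(q['conf'],2),atz(p,q['pixel'],.004))
E
```

```text
2.7 [0.4727 0.1962 0.3308] [[-1.      0.0052 -0.    ]
 [ 0.0052  1.     -0.0008]
 [ 0.     -0.0008 -1.    ]]
65.70646984690485 [0.4059 0.1973 0.4729] [[ 0.0056  1.      0.0001]
 [ 0.9649 -0.0054  0.2624]
 [ 0.2624 -0.0014 -0.965 ]]
gauge_mid [253.7, 196.3] 0.61 [0.5142 0.1617 0.004 ]
gauge_mid_tip [226.9, 265.2] 0.93 [0.6266 0.1155 0.004 ]
gauge_thin [354.4, 226.2] 0.87 [0.5621 0.3157 0.004 ]
gauge_thin [32.1, 219.6] 0.47 [ 0.5521 -0.2654  0.004 ]
gauge_thick [307.1, 209.9] 0.9 [0.5355 0.2413 0.004 ]
mat [296.1, 235.2] 0.96 [0.5757 0.2252 0.004 ]
mat [256.4, 197.0] 0.44 [0.5153 0.1657 0.004 ]
offcut [39.3, 214.5] 0.67 [ 0.542  -0.2427  0.004 ]
offcut_center [33.6, 219.2] 0.63 [ 0.5513 -0.2609  0.004 ]
offcut_center [480.7, 148.2] 0.3 [0.4317 0.5332 0.004 ]
press_anvil [42.6, 271.9] 0.66 [ 0.6607 -0.2696  0.004 ]
```

View pics/w1.png

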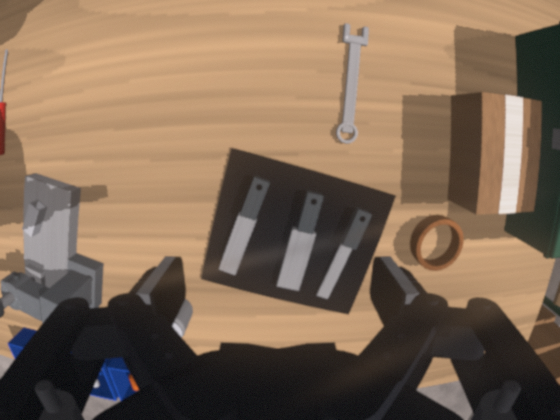

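Emit:
{"fn": "move_arm", "kwargs": {"plan": [[0,0,0,0.4,-4,0.5,1],[0,0,0,0.8,-8.5,1,1],[0,0,0,1,-13,1.5,1],[0,0,0,1,-17.5,2,1],[0,0,0,1,-22,2.5,1]]}}

```text
time_s: 3.7
position: [0.4596, -0.0218, 0.3064]
tool_rot: [[-1.0, -0.001, 0.001], [-0.001, 1.0, -0.0], [-0.001, -0.0, -1.0]]
ft_force: [0.6, 0.0, -0.8]
grip_width: 0.0852
gripper_force: 0.0
```

Emit:
{"fn": "move_arm", "kwargs": {"plan": [[0,0,0,0.4,-4.5,0.5,1],[0,0,0,0.8,-9,1,1],[0,0,0,1,-13.5,2,1],[0,0,0,1,-17.6,2.5,1],[0,0,0,1,-17.6,2.5,1]]}}

```text
time_s: 4.2
position: [0.4497, -0.2002, 0.2801]
tool_rot: [[-1.0, 0.004, -0.002], [0.004, 1.0, 0.0], [0.002, 0.0, -1.0]]
ft_force: [0.6, 0.6, -0.0]
grip_width: 0.0855
gripper_force: 0.0
```

```bash
cat >> h.py <<'E'
def pca(p,k,z):
    m=env.outline_of(k,p)[0];r=np.argwhere(m['mask'])
    (c,wh,a)=cv2.minAreaRect(np.array([atz(p,(x,y),z)[:2]*1000 for y,x in r],np.float32))
    return m['conf'],np.array(c),np.array(wh),a
E
python3 - <<'E'
from h import *
np.set_printoptions(precision=4,suppress=True)
o=env.observe();print(o['time_s'],np.array(o['position']))
p=shot('wrist','w2')
for k,z in dict(offcut=.032,offcut_center=.0445,ram_top=.19,press_anvil=.032,press=0,foot=.06).items():
    for q in env.tip_of(k,p)[:2]: print(k,q['pixel'],round(q['conf'],2),atz(p,q['pixel'],z))
print(*pca(p,'offcut',.057)); print(*pca(p,'offcut',.0445))
print(*pca(p,'press',.032))
E
```

```text
4.2 [ 0.4497 -0.2002  0.2801]
offcut [260.0, 242.0] 0.74 [ 0.5328 -0.2217  0.032 ]
offcut_center [260.5, 246.4] 0.83 [ 0.5339 -0.2205  0.0445]
ram_top [265.2, 269.2] 0.63 [ 0.4953 -0.209   0.19  ]
ram_top [551.6, 239.5] 0.24 [0.4801 0.0821 0.19  ]
press_anvil [251.1, 315.0] 0.9 [ 0.6451 -0.2374  0.032 ]
press_anvil [531.3, 230.1] 0.51 [0.5266 0.2119 0.032 ]
press [264.4, 266.6] 0.8 [ 0.5829 -0.2182 -0.    ]
press [554.7, 240.1] 0.66 [0.5612 0.3228 0.    ]
foot [250.0, 324.4] 0.87 [ 0.6419 -0.2368  0.06  ]
0.61 [ 532.2584 -219.87  ] [29.4844 63.0818] 55.83304977416992
0.61 [ 537.3625 -220.5782] [30.4932 65.2402] 55.833003997802734
0.63 [ 595.7759 -180.4962] [199.9935 237.5388] 75.28959655761719
```

View pics/w2.png

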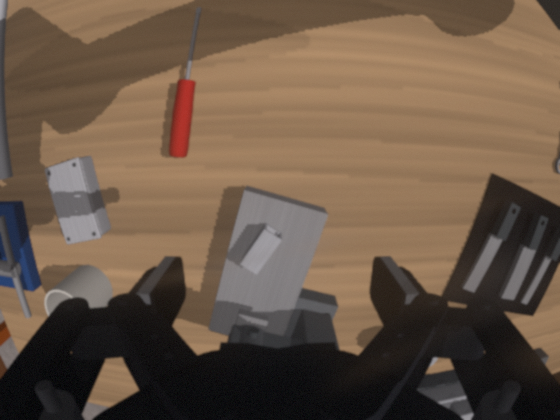

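Emit:
{"fn": "move_arm", "kwargs": {"plan": [[0,0,8.5,-2,-0.5,3.5,0.4],[0,0,17,-4,-1,7,0.4],[0,0,25.5,-6,-1.5,10.5,0.4],[0,0,34.2,-8.3,-2,14,0.4],[0,0,34.2,-8.3,-2,14,0.4]]}}

```text
time_s: 5.2
position: [0.5331, -0.2156, 0.1364]
tool_rot: [[-0.826, 0.564, -0.007], [0.564, 0.826, 0.005], [0.008, 0.0, -1.0]]
ft_force: [-1.0, 0.7, -0.0]
grip_width: 0.06
gripper_force: 0.0
```

```bash
python3 - <<'E'
from h import *
np.set_printoptions(precision=4,suppress=True)
o=env.observe();print(o['time_s'],np.array(o['position']),o['q'],o['grip_width'])
p=shot('wrist','w3')
print(*pca(p,'offcut',.057))
q=env.tip_of('offcut_center',p)[0];c=atz(p,q['pixel'],.0445);print(q,c,tool([*(c-o['position'])[:2],.036-o['position'][2]]))
E
```

```text
5.2 [ 0.5331 -0.2156  0.1364] [-33.8183  29.2243  78.5114   0.0106  72.7237 -89.4745] 0.0600123896546378
0.58 [ 534.6213 -219.2644] [25.6399 60.2745] 55.44792938232422
{'pixel': [273.6, 221.7], 'conf': 0.69} [ 0.5365 -0.2208  0.0445] [-0.56 -0.24 10.04]
```

Emit:
{"fn": "move_arm", "kwargs": {"plan": [[0,0,0,-0.2,0.1,4,0.4],[0,0,0,-0.2,0.1,8,0.4],[0,0,0,-0.2,0.1,10.4,0.4],[0,0,0,-0.2,0.1,10.4,0.4],[0,0,0,-0.2,0.1,10.4,-1]], "squeeze": 30}}

```text
time_s: 5.85
position: [0.5359, -0.2173, 0.0395]
tool_rot: [[-0.828, 0.561, 0.002], [0.561, 0.828, -0.002], [-0.003, 0.0, -1.0]]
ft_force: [0.0, -0.7, -0.3]
grip_width: 0.0465
gripper_force: 0.0
```

Emit:
{"fn": "move_arm", "kwargs": {"plan": [[0,0,0,0,0,0,-1],[0,0,0,0,0,0,-1],[0,0,0,0,0,0,-1],[0,0,0,0,0,0,-1],[0,0,0,0,0,0,-1]]}}

```text
time_s: 6.35
position: [0.5362, -0.2175, 0.0398]
tool_rot: [[-0.827, 0.562, 0.003], [0.562, 0.827, -0.002], [-0.004, -0.0, -1.0]]
ft_force: [-1.0, 0.0, 6.7]
grip_width: 0.0243
gripper_force: 30.7
```

Emit:
{"fn": "move_arm", "kwargs": {"plan": [[0,0,0,0,0,-3,-1],[0,0,0,0,0,-6,-1],[0,0,0,4.3,1.4,-6,-1],[0,0,0,8.6,2.8,-6,-1],[0,0,0,13,4.2,-6,-1]]}}

```text
time_s: 6.85
position: [0.4507, -0.1082, 0.0987]
tool_rot: [[-0.827, 0.562, 0.003], [0.562, 0.827, -0.001], [-0.003, 0.0, -1.0]]
ft_force: [0.5, 0.8, -0.2]
grip_width: 0.0244
gripper_force: 29.8
```

Emit:
{"fn": "move_arm", "kwargs": {"plan": [[0,0,0,4.5,1.5,0,-1],[0,0,0,4.9,1.5,3,-1],[0,0,0,4.9,1.5,6,-1],[0,0,0,4.9,1.5,8,-1],[0,0,0,4.9,1.5,9,-1]]}}

```text
time_s: 7.35
position: [0.4194, -0.069, 0.0072]
tool_rot: [[-0.827, 0.562, 0.001], [0.562, 0.827, -0.0], [-0.001, 0.0, -1.0]]
ft_force: [-6.2, 3.4, 48.8]
grip_width: 0.0243
gripper_force: 36.5
```

Emit:
{"fn": "move_arm", "kwargs": {"plan": [[0,0,0,0,0,-0.3,-1],[0,0,0,0,0,-0.3,0.4],[0,0,0,0,0,-0.3,0.4],[0,0,0,0,0,-0.3,0.4],[0,0,0,0,0,-3,0.4]]}}

```text
time_s: 7.85
position: [0.4182, -0.0686, 0.0362]
tool_rot: [[-0.827, 0.562, -0.004], [0.562, 0.827, 0.002], [0.005, -0.001, -1.0]]
ft_force: [0.2, -0.6, 0.3]
grip_width: 0.0597
gripper_force: 0.0
```

Emit:
{"fn": "move_arm", "kwargs": {"plan": [[0,0,0,0,0,-5,0.4],[0,0,-4,1.5,4,-7,0.4],[0,0,-8,3,8.5,-8.5,0.4],[0,0,-12,4,13,-10,0.4],[0,0,-12,5,17.5,-11,0.4]]}}

```text
time_s: 8.35
position: [0.4768, 0.1056, 0.149]
tool_rot: [[-0.927, 0.376, 0.002], [0.376, 0.927, -0.0], [-0.002, 0.001, -1.0]]
ft_force: [0.5, -1.7, -0.6]
grip_width: 0.0599
gripper_force: 0.0
```

Emit:
{"fn": "move_arm", "kwargs": {"plan": [[0,0,0,-0.3,3,0,0.4],[0,0,0,-0.6,6,0,0.4],[0,0,0,-0.6,6,0,0.4]]}}

```text
time_s: 8.65
position: [0.5055, 0.1596, 0.1474]
tool_rot: [[-0.927, 0.375, 0.001], [0.375, 0.927, 0.001], [-0.001, 0.001, -1.0]]
ft_force: [-0.4, 0.1, -0.2]
grip_width: 0.0596
gripper_force: 0.0
```

```bash
cat >> h.py <<'E'
def gauge(p,k,z0):
    for kk,z in((k,z0),(k+'_tip',z0)):
        for q in env.tip_of(kk,p)[:1]: print(kk,q['pixel'],round(q['conf'],2),atz(p,q['pixel'],z))
    print(*pca(p,k,z0+.008))
E
python3 - <<'E'
from h import *
np.set_printoptions(precision=4,suppress=True)
o=env.observe();print(o['time_s'],np.array(o['position']),o['q'],o['ft_force'],o['tool_rot'])
p=shot('wrist','w4'); gauge(p,'gauge_mid',.004)
for k in('gauge_thin','gauge_thick'): print(k,*pca(p,k,.012))
print(*pca(p,'offcut',.025))
E
```

```text
8.65 [0.5055 0.1596 0.1474] [  4.7007  24.2576  85.3692   0.0308  70.2952 -63.2829] [-0.406   0.1158 -0.2181] [[-0.927   0.375   0.0013]
 [ 0.375   0.927   0.0006]
 [-0.001   0.0011 -1.    ]]
gauge_mid [284.6, 206.0] 0.94 [0.5157 0.1634 0.004 ]
gauge_mid_tip [280.8, 321.6] 0.77 [0.6311 0.1135 0.004 ]
0.68 [559.6748 145.3003] [ 28.8874 161.7738] 67.64412689208984
gauge_thin 0.74 [590.5851 441.8188] [75.9024 99.7237] 80.29244232177734
gauge_thick 0.81 [566.6401 235.2721] [ 38.772  125.8878] 77.080810546875
0.71 [423.7936 -59.4778] [45.0856 64.0147] 58.14048385620117
```

View pics/w4.png

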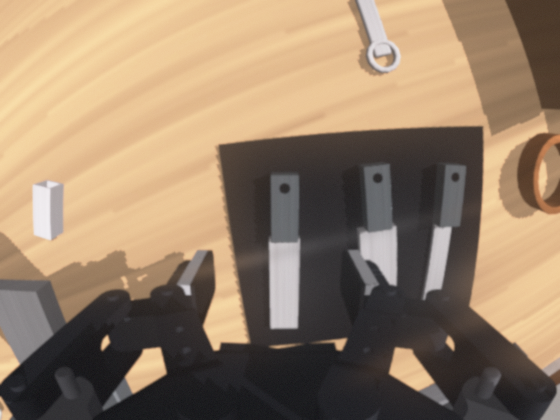

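Emit:
{"fn": "move_arm", "kwargs": {"plan": [[0,0,0,-1,0.4,4,0.2],[0,0,0,-1.7,0.7,8,0.2],[0,0,0,-1.7,0.7,11,0.2],[0,0,0,-1.7,0.7,11,0.2],[0,0,0,-1.7,0.7,11,0.2]]}}

```text
time_s: 9.5
position: [0.5232, 0.1568, 0.0381]
tool_rot: [[-0.926, 0.378, 0.0], [0.378, 0.926, 0.0], [-0.0, 0.0, -1.0]]
ft_force: [-0.3, -0.6, 0.8]
grip_width: 0.0514
gripper_force: 0.0
```

```bash
python3 - <<'E'
from h import *
np.set_printoptions(precision=4,suppress=True)
o=env.observe();print(o['time_s'],np.array(o['position']),o['ft_force'],tool([.524-o['position'][0],.160-o['position'][1],.010-o['position'][2]]))
p=shot('wrist'); gauge(p,'gauge_mid',.004)
E
```

```text
9.5 [0.5232 0.1568 0.0381] [-0.28   -0.5933  0.7833] [0.05 0.33 2.81]
gauge_mid [280.9, 224.0] 0.61 [0.5148 0.1631 0.004 ]
0.89 [537.9914 153.4272] [ 28.1741 113.9029] 68.79971313476562
```

Emit:
{"fn": "move_arm", "kwargs": {"plan": [[0,0,0,0,0.3,1.4,0.2],[0,0,0,0,0.3,2.8,0.2],[0,0,0,0,0.3,2.8,0.2],[0,0,0,0,0.3,2.8,-1],[0,0,0,0,0.3,2.8,-1]], "squeeze": 60}}

```text
time_s: 10.2
position: [0.5243, 0.1599, 0.0098]
tool_rot: [[-0.926, 0.378, 0.001], [0.378, 0.926, -0.0], [-0.001, 0.0, -1.0]]
ft_force: [-2.3, -0.5, 27.7]
grip_width: 0.0229
gripper_force: 28.3
```

Emit:
{"fn": "move_arm", "kwargs": {"plan": [[0,0,0,0,0,0,-1],[0,0,0,0,0,0,-1],[0,0,0,0,0,0,-1],[0,0,0,0,0,0,-1]]}}

```text
time_s: 10.6
position: [0.5244, 0.16, 0.01]
tool_rot: [[-0.926, 0.378, 0.001], [0.378, 0.926, 0.0], [-0.001, 0.001, -1.0]]
ft_force: [-0.9, -0.4, 6.1]
grip_width: 0.0225
gripper_force: 59.9
```

Emit:
{"fn": "move_arm", "kwargs": {"plan": [[0,0,0,0,0,-3,-1],[0,0,0,0,0,-6,-1],[0,0,0,0,0,-9,-1],[0,0,0,0,0,-12,-1],[0,0,0,0,0,-12,-1]]}}

```text
time_s: 11.1
position: [0.5256, 0.1601, 0.1329]
tool_rot: [[-0.926, 0.378, 0.007], [0.378, 0.926, 0.001], [-0.006, 0.003, -1.0]]
ft_force: [0.4, 0.4, -3.0]
grip_width: 0.0222
gripper_force: 59.6
```

Emit:
{"fn": "move_arm", "kwargs": {"plan": [[0,0,-2,-0.6,-4,-1,-1],[0,0,-4,-1.2,-8.5,-2,-1],[0,0,-5.5,-1.8,-13,-2,-1],[0,0,-5.5,-2.6,-17.5,-2,-1],[0,0,-5.5,-3,-20,-2,-1]]}}

```text
time_s: 11.6
position: [0.475, -0.0391, 0.1484]
tool_rot: [[-0.957, 0.289, -0.002], [0.289, 0.957, 0.0], [0.002, -0.0, -1.0]]
ft_force: [-0.5, 0.1, -1.5]
grip_width: 0.0223
gripper_force: 59.7
```

```bash
python3 - <<'E'
from h import *
np.set_printoptions(precision=4,suppress=True)
o=env.observe();print(np.array(o['position']),tool([.445-o['position'][0],-.178-o['position'][1],0]))
E
```

```text
[ 0.475  -0.0391  0.1484] [ -1.14 -14.17   0.  ]
```

Emit:
{"fn": "move_arm", "kwargs": {"plan": [[0,0,0,-0.3,-4,0,-1],[0,0,0,-0.6,-8,0,-1],[0,0,0,-0.9,-12,0,-1],[0,0,0,-1.1,-14.2,0,-1],[0,0,0,-1.1,-14.2,0,-1]]}}

```text
time_s: 12.1
position: [0.4452, -0.178, 0.1483]
tool_rot: [[-0.957, 0.291, -0.001], [0.291, 0.957, 0.0], [0.001, 0.0, -1.0]]
ft_force: [-0.5, 0.1, -2.4]
grip_width: 0.0221
gripper_force: 59.7
```

```bash
python3 - <<'E'
from h import *
np.set_printoptions(precision=4,suppress=True)
o=env.observe();print(np.array(o['position']),o['q'])
p=shot('wrist','w5');gauge(p,'gauge_mid',o['position'][2]-.006)
for k,z in dict(ram_top=.19,press_anvil=.032,press=0,foot=.06).items():
    for q in env.tip_of(k,p)[:1]: print(k,q['pixel'],round(q['conf'],2),atz(p,q['pixel'],z))
m=env.outline_of('press',p)[0]['mask'];cv2.imwrite('pics/m5.png',m*255)
s=shot('scene','s5');t=shot('top')
for k in('ram_top','press_anvil','foot','press','gauge_mid_tip'):
    a,b=env.tip_of(k,s)[:1],env.tip_of(k,t)[:1]
    if a and b: print(k,a[0]['conf'],b[0]['conf'],*tri(s,a[0]['pixel'],t,b[0]['pixel']))
import pickle;pickle.dump(p,open('w5.pkl','wb'))
E
```

```text
[ 0.4452 -0.178   0.1483] [ -35.965    19.6925   92.9241   -0.0245   67.4517 -109.0422]
gauge_mid [279.7, 242.3] 0.63 [ 0.4363 -0.1734  0.1423]
0.81 [ 448.8489 -177.817 ] [27.9127 90.6693] 72.00675964355469
ram_top 0.69 0.71 [ 0.5174  0.1509 -0.0916] 0.23219281028045158
press_anvil 0.92 0.8 [ 0.6445 -0.2395  0.034 ] 0.007105620805728223
foot 0.7 0.72 [ 0.6392 -0.1396  0.2879] 0.23151283180149868
press 0.62 0.94 [ 0.5775 -0.2175 -0.0047] 0.0017831747139004856
gauge_mid_tip 0.6 0.54 [ 0.5587 -0.2102  0.1445] 0.005949675582882987[ WARN:0@3.985] global loadsave.cpp:1063 imwrite_ Unsupported depth image for selected encoder is fallbacked to CV_8U.
```

View pics/w5.png

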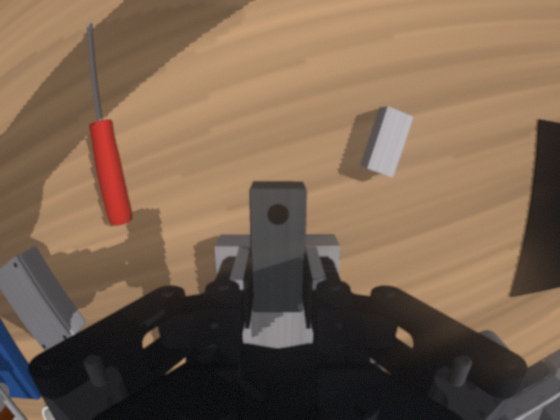

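```bash
python3 - <<'E'
from h import *
import pickle
np.set_printoptions(precision=4,suppress=True)
p=pickle.load(open('w5.pkl','rb'));c=p['color'].astype(int)
for r in (228,232,234,236,238,240,245): print(r,[c[r,x].tolist() for x in (222,240,315,332)])
g=c.max(2)-c.min(2)
for r in (242,248,254,260,266): 
    x=np.where(g[r,205:345]<22)[0]+205; print(r,x.min(),x.max())
for x in (225,232,240,315,322,330): print(x,np.where(g[200:270,x]<22)[0].min()+200)
for px in((217,236),(339,236),(215,262),(341,262)): print(px,atz(p,px,.032))
m=env.outline_of
E
```

```text
228 [[176, 142, 108], [172, 138, 105], [168, 135, 103], [165, 132, 100]]
232 [[173, 139, 107], [165, 134, 102], [164, 132, 101], [163, 132, 102]]
234 [[135, 113, 95], [133, 112, 93], [118, 103, 90], [123, 106, 92]]
236 [[95, 87, 86], [92, 86, 84], [94, 88, 85], [103, 93, 88]]
238 [[92, 87, 85], [93, 87, 86], [95, 88, 86], [103, 94, 88]]
240 [[94, 88, 85], [93, 88, 87], [96, 89, 85], [102, 91, 84]]
245 [[105, 98, 98], [90, 86, 85], [101, 94, 91], [120, 113, 110]]
242 217 336
248 214 339
254 215 339
260 215 338
266 216 338
225 235
232 235
240 235
315 235
322 235
330 235
(217, 236) [ 0.4564 -0.2346  0.032 ]
(339, 236) [ 0.4868 -0.1348  0.032 ]
(215, 262) [ 0.4789 -0.2449  0.032 ]
(341, 262) [ 0.5113 -0.1387  0.032 ]
```

```bash
python3 - <<'E'
from h import *
import pickle
np.set_printoptions(precision=4,suppress=True)
p=pickle.load(open('w5.pkl','rb'));c=p['color'].astype(int)
print([c[r,225:236].sum(1).mean().round()for r in range(236,252)],[c[r,320:330].sum(1).mean().round()for r in range(236,252)])
T=np.array([.4452,-.178]);a=np.array([.957,-.291]);b=np.array([.291,.957])
for r,l,rr in((248,213.7,339.7),(254,214.5,339.3),(260,214.7,338.8),(266,215.5,338.7)):
    for px in((l,r),(rr,r)): d=atz(p,px,.032)[:2]-T;print(r,d@a,d@b)
for z,r in((0,234.5),(.032,243),(.032,244),(.032,245)): d=atz(p,(277,r),z)[:2]-T;print('front',r,d@a,d@b)
g=atz(p,(278,214),.1423+.018)[:2]-T;print('hole',g@a,g@b)
for r in(200,225,250): print(r,[np.round((atz(p,(x,r),.1603)[:2]-T)@b,4) for x in (np.where(c[r,235:325].sum(1)<200)[0][[0,-1]]+235)])
for k,z in dict(press_anvil=.033,press=0).items(): pass
for q in ([.6478,-.2393],[.6451,-.2374],[.6445,-.2395],[.583,-.218],[.5845,-.219],[.5775,-.2175]): d=np.array(q)-T;print(d@a,d@b)
E
```

```text
[np.float64(266.0), np.float64(263.0), np.float64(263.0), np.float64(266.0), np.float64(266.0), np.float64(266.0), np.float64(268.0), np.float64(270.0), np.float64(275.0), np.float64(304.0), np.float64(360.0), np.float64(414.0), np.float64(434.0), np.float64(439.0), np.float64(439.0), np.float64(439.0)] [np.float64(276.0), np.float64(276.0), np.float64(276.0), np.float64(279.0), np.float64(278.0), np.float64(280.0), np.float64(278.0), np.float64(280.0), np.float64(287.0), np.float64(330.0), np.float64(383.0), np.float64(408.0), np.float64(415.0), np.float64(417.0), np.float64(421.0), np.float64(422.0)]
248 0.038327631164220805 -0.05448695943451526
248 0.038383923810728235 0.0547793287994695
254 0.043989490460786325 -0.05415831973711818
254 0.04405107600649752 0.05479691441829717
260 0.0497503508582753 -0.05438026838554141
260 0.049805635907861585 0.05473786918831239
266 0.0555948674494712 -0.05407367261132898
266 0.05566442090213615 0.05505482633570236
front 234.5 0.03704383264336799 0.0004078933810760209
front 243 0.03329467763861759 0.0004208637347701185
front 244 0.034210257677946845 0.00042016760045872695
front 245 0.03512804155033599 0.0004194679126113994
hole -0.02936222429968171 0.0009251321419708435Traceback (most recent call last):
  File "<stdin>", line 11, in <module>
IndexError: index 0 is out of bounds for axis 0 with size 0
```

Emit:
{"fn": "move_arm", "kwargs": {"plan": [[0,0,0,-2,0,3,-1],[0,0,0,-4,0,6,-1],[0,0,0,-4,0,9,-1],[0,0,0,-4,0,9.8,-1],[0,0,0,-4,0,9.8,-1]]}}

```text
time_s: 13.65
position: [0.4838, -0.187, 0.0508]
tool_rot: [[-0.958, 0.288, -0.002], [0.288, 0.958, 0.001], [0.002, 0.001, -1.0]]
ft_force: [0.1, -0.1, -1.4]
grip_width: 0.0222
gripper_force: 59.7
```

```bash
python3 - <<'E'
from h import *
np.set_printoptions(precision=4,suppress=True)
o=env.observe();P=np.array(o['position']);print(P,np.array(o['ft_force']),np.array(o['wrist_torque']))
T=np.array([.4452,-.178]);a=np.array([.957,-.291]);b=np.array([.291,.957]);d=P[:2]-T;print(d@a-.1465,d@b)
s=shot('scene');cv2.imwrite('pics/s6.png',cv2.resize(s['color'][230:350,190:330,::-1],None,fx=5,fy=5,interpolation=cv2.INTER_CUBIC))
E
```

```text
[ 0.4838 -0.187   0.0508] [ 0.1005 -0.1191 -1.3763] [-0.0164 -0.0151 -0.0679]
-0.10693975553300034 0.0026162915704962923
```

View pics/s6.png

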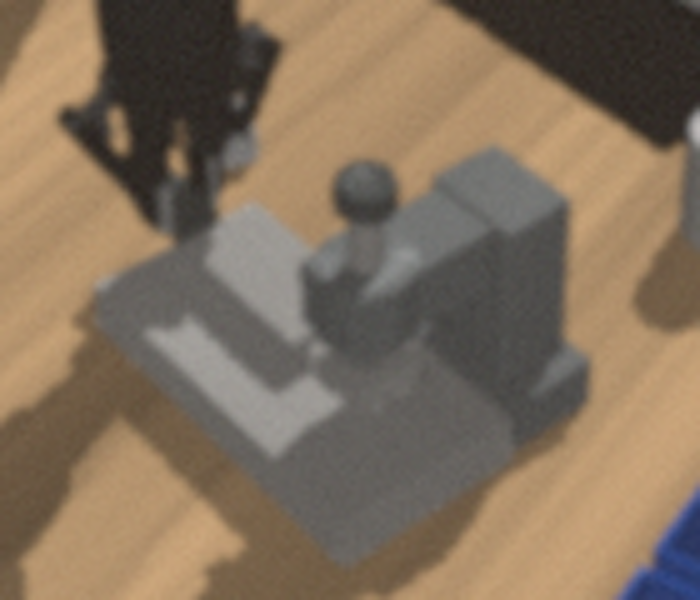

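Emit:
{"fn": "move_arm", "kwargs": {"plan": [[0,0,0,0,-0.25,1.0,-1],[0,0,0,-2,-0.25,1.0,-1],[0,0,0,-4.5,-0.25,1.0,-1],[0,0,0,-7,-0.25,1.0,-1],[0,0,0,-8.2,-0.25,1.0,-1]]}}

```text
time_s: 14.2
position: [0.564, -0.2143, 0.0422]
tool_rot: [[-0.958, 0.288, 0.003], [0.288, 0.958, -0.002], [-0.003, -0.001, -1.0]]
ft_force: [-1.5, -0.2, -1.9]
grip_width: 0.0223
gripper_force: 59.7
```

Emit:
{"fn": "move_arm", "kwargs": {"plan": [[0,0,0,0,0,0.1,-1],[0,0,0,0,0,0.2,-1],[0,0,0,0,0,0.2,-1]]}}

```text
time_s: 14.5
position: [0.5613, -0.213, 0.0394]
tool_rot: [[-0.958, 0.288, -0.001], [0.288, 0.958, 0.0], [0.001, 0.0, -1.0]]
ft_force: [-0.1, 0.3, -1.6]
grip_width: 0.0225
gripper_force: 59.7
```

```bash
cat >> h.py <<'E'
def pr():
    o=env.observe();P=np.array(o['position'])
    T=np.array([.4452,-.178]);a=np.array([.957,-.291]);b=np.array([.291,.957]);d=P[:2]-T;print('press xy mm',(d@a-.1465)*1e3,d@b*1e3,'z',P[2]*1e3,np.round(o['ft_force'],1),np.round(o['wrist_torque'],2),o['time_s'],np.round(o['q'],1))
E
python3 - <<'E'
from h import *
np.set_printoptions(precision=4,suppress=True)
pr();p=shot('wrist','w7')
s=shot('scene');cv2.imwrite('pics/s7.png',cv2.resize(s['color'][230:350,190:330,::-1],None,fx=5,fy=5,interpolation=cv2.INTER_CUBIC))
T=np.array([.4452,-.178]);a=np.array([.957,-.291]);b=np.array([.291,.957])
t=shot('top')
for n,im in(('s',s),('t',t),('w',p)):
  for k,z in(('gauge_mid_tip',.032),('gauge_mid',.032)):
    for q in env.tip_of(k,im)[:1]: d=atz(im,q['pixel'],z)[:2]-T;print(n,k,q['conf'],q['pixel'],d@a-.1465,d@b)
E
```

```text
press xy mm -25.249537275128407 0.3071438436008517 z 39.35725413321149 [-0.1  0.3 -1.6] [-0.03  0.01 -0.05] 14.5 [ -32.1   37.8   80.6   -0.    61.6 -105.4]
s gauge_mid_tip 0.83 [270.5, 320.4] 0.09113410420226525 -0.0016157951724877218
s gauge_mid 0.84 [242.5, 293.0] -0.032434052854840204 0.0025427326695911384
t gauge_mid_tip 0.29 [382.7, 283.2] -0.2272438246538192 -0.14487717085314084
t gauge_mid 0.6 [385.4, 283.3] -0.22491223047051154 -0.15276144327354385
w gauge_mid 0.91 [277.2, 241.8] -0.03479919363109013 0.0008535369510189843
```

View pics/s7.png

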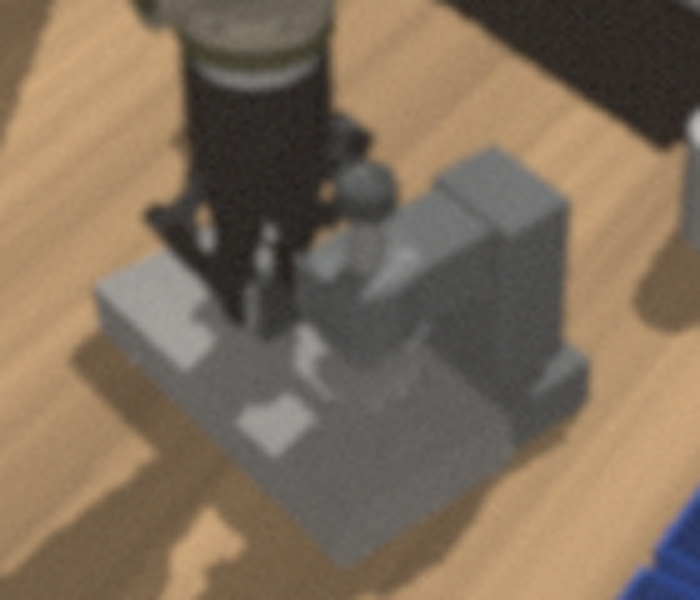

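Emit:
{"fn": "move_arm", "kwargs": {"plan": [[0,0,0,-0.4,0,0.05,-1],[0,0,0,-0.4,0,0.1,-1],[0,0,0,-0.4,0,0.15,-1],[0,0,0,-0.4,0,0.15,-1]]}}

```text
time_s: 15.35
position: [0.5663, -0.2145, 0.0381]
tool_rot: [[-0.958, 0.287, 0.001], [0.287, 0.958, -0.0], [-0.001, -0.0, -1.0]]
ft_force: [0.9, -0.5, -0.6]
grip_width: 0.0222
gripper_force: 60.0
```

Emit:
{"fn": "move_arm", "kwargs": {"plan": [[0,0,0,0,0,0.06,-1],[0,0,0,0,0,0.06,-1]]}}

```text
time_s: 15.55
position: [0.5663, -0.2145, 0.038]
tool_rot: [[-0.958, 0.287, 0.001], [0.287, 0.958, -0.001], [-0.001, -0.0, -1.0]]
ft_force: [-0.7, 1.0, 4.9]
grip_width: 0.0225
gripper_force: 60.6
```

Emit:
{"fn": "move_arm", "kwargs": {"plan": [[0,0,0,0,0,0,-0.3],[0,0,0,0,0,0,-0.1],[0,0,0,0,0,0,-0.1],[0,0,0,0,0,-3,-0.1],[0,0,0,0,0,-6,-0.1]]}}

```text
time_s: 16.05
position: [0.5655, -0.2142, 0.0972]
tool_rot: [[-0.958, 0.288, -0.002], [0.288, 0.958, 0.001], [0.002, 0.001, -1.0]]
ft_force: [0.7, 1.1, 0.4]
grip_width: 0.0385
gripper_force: 0.0
```

Emit:
{"fn": "move_arm", "kwargs": {"plan": [[0,0,0,0,0,-4.5,-0.1],[0,0,0,0,0,-9,-0.1],[0,0,0,0,0,-13.5,-0.1],[0,0,0,-1,0,-16,-1],[0,0,0,-4,0,-16,-1]]}}

```text
time_s: 16.55
position: [0.6046, -0.2261, 0.263]
tool_rot: [[-0.958, 0.288, 0.007], [0.288, 0.958, -0.005], [-0.008, -0.002, -1.0]]
ft_force: [0.4, -0.0, 0.6]
grip_width: 0.0101
gripper_force: 0.0
```

```bash
python3 - <<'E'
from h import *
pr();s=shot('scene')
cv2.imwrite('pics/s8.png',cv2.resize(s['color'][220:340,190:330,::-1],None,fx=5,fy=5,interpolation=cv2.INTER_CUBIC))
T=np.array([.4452,-.178]);a=np.array([.957,-.291]);b=np.array([.291,.957])
for k,z in(('gauge_mid_tip',.032),('gauge_mid',.032),('ram_top',.191)):
    for q in env.tip_of(k,s)[:1]: d=atz(s,q['pixel'],z)[:2]-T;print(k,q['conf'],q['pixel'],d@a-.1465,d@b)
E
```

```text
press xy mm 20.019738051569565 0.3258283140283383 z 263.00723732684975 [ 0.4 -0.   0.6] [-0.02  0.   -0.02] 16.55 [ -31.    30.7   54.3   -0.    94.6 -104.3]
gauge_mid_tip 0.89 [270.9, 318.8] 0.08761350691591288 0.0025704824860611347
gauge_mid 0.81 [244.1, 290.8] -0.03657501040487507 0.0109472307905468
ram_top 0.85 [264.9, 265.6] 0.06544454960846022 0.0016830326080164437
```

View pics/s8.png

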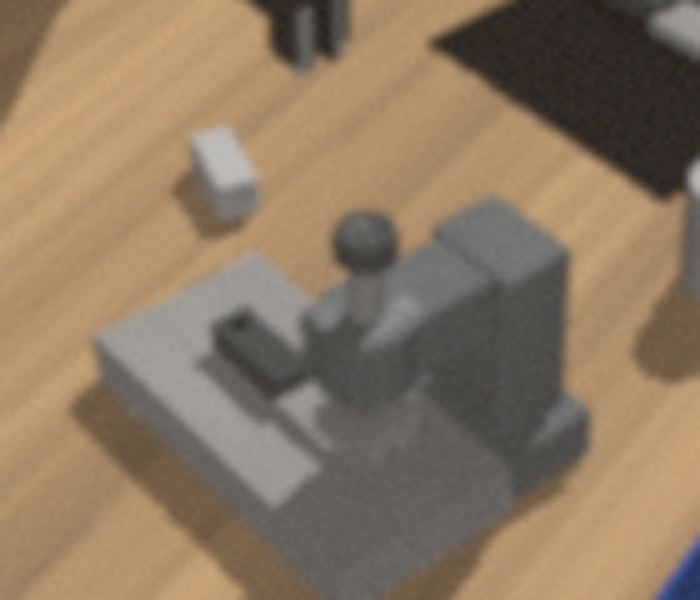

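Emit:
{"fn": "move_arm", "kwargs": {"plan": [[0,0,0,-3,0,0,-1],[0,0,0,-4.1,0,1,-1],[0,0,0,-4.1,0,3.5,-1],[0,0,0,-4.1,0,5.7,-1],[0,0,0,-4.1,0,5.7,-1]]}}

```text
time_s: 17.25
position: [0.6418, -0.2369, 0.1961]
tool_rot: [[-0.958, 0.288, -0.007], [0.288, 0.958, 0.004], [0.008, 0.002, -1.0]]
ft_force: [0.3, 0.1, -0.3]
grip_width: 0.0002
gripper_force: 0.0
```

```bash
python3 - <<'E'
from h import *
pr();print(env.observe()['tool_rot'],env.observe()['grip_width'])
E
```

```text
press xy mm 58.780615107661525 0.860941102525492 z 196.08622663071313 [ 0.3  0.1 -0.3] [0.04 0.   0.  ] 17.25 [ -30.1   37.3   52.8   -0.    90.3 -103.4]
[[-0.9577429   0.28754333 -0.00688293]
 [ 0.28752238  0.95776605  0.0038819 ]
 [ 0.00770845  0.00173886 -0.99996878]] 0.00017716002102907555
```

Emit:
{"fn": "move_arm", "kwargs": {"plan": [[0,0,0,0,0,0.3,-1],[0,0,0,0,0,0.6,-1],[0,0,0,0,0,0.9,-1],[0,0,0,0,0,1.2,-1],[0,0,0,0,0,1.2,-1]]}}

```text
time_s: 17.75
position: [0.6434, -0.2376, 0.188]
tool_rot: [[-0.958, 0.287, -0.0], [0.287, 0.958, 0.0], [0.0, 0.0, -1.0]]
ft_force: [-0.7, -0.1, -0.3]
grip_width: -0.0
gripper_force: 0.0
```

Emit:
{"fn": "move_arm", "kwargs": {"plan": [[0,0,0,0,0,0.3,-1],[0,0,0,0,0,0.6,-1],[0,0,0,0,0,0.6,-1]]}}

```text
time_s: 18.05
position: [0.6436, -0.2378, 0.1821]
tool_rot: [[-0.958, 0.288, 0.0], [0.288, 0.958, -0.0], [-0.0, -0.0, -1.0]]
ft_force: [0.6, -0.9, 1.4]
grip_width: -0.0002
gripper_force: 0.4
```

Emit:
{"fn": "move_arm", "kwargs": {"plan": [[0,0,0,0,0,0.2,-1],[0,0,0,0,0,0.4,-1],[0,0,0,0,0,0.6,-1],[0,0,0,0,0,0.8,-1],[0,0,0,0,0,0.8,-1]]}}

```text
time_s: 18.55
position: [0.6435, -0.2377, 0.1738]
tool_rot: [[-0.958, 0.288, -0.0], [0.288, 0.958, 0.0], [0.0, 0.0, -1.0]]
ft_force: [1.0, -0.1, 1.1]
grip_width: -0.0004
gripper_force: 0.6
```

Emit:
{"fn": "move_arm", "kwargs": {"plan": [[0,0,0,0,0,0.1,-1],[0,0,0,0,0,0.2,-1],[0,0,0,0,0,0.2,-1]]}}

```text
time_s: 18.85
position: [0.6435, -0.2377, 0.1721]
tool_rot: [[-0.958, 0.288, -0.0], [0.288, 0.958, -0.0], [-0.0, -0.0, -1.0]]
ft_force: [0.5, 0.3, 1.4]
grip_width: -0.0001
gripper_force: 1.1
```

Emit:
{"fn": "move_arm", "kwargs": {"plan": [[0,0,0,0,0,0.1,-1],[0,0,0,0,0,0.2,-1],[0,0,0,0,0,0.2,-1]]}}

```text
time_s: 19.15
position: [0.6435, -0.2377, 0.1701]
tool_rot: [[-0.958, 0.287, -0.0], [0.287, 0.958, 0.0], [0.0, -0.0, -1.0]]
ft_force: [1.2, -0.0, 2.7]
grip_width: -0.0001
gripper_force: 1.3
```

Emit:
{"fn": "move_arm", "kwargs": {"plan": [[0,0,0,0,0,0.05,-1],[0,0,0,0,0,0.1,-1],[0,0,0,0,0,0.1,-1]]}}

```text
time_s: 19.45
position: [0.6436, -0.2377, 0.1698]
tool_rot: [[-0.958, 0.287, 0.001], [0.287, 0.958, -0.0], [-0.001, -0.0, -1.0]]
ft_force: [-0.3, -0.3, 5.8]
grip_width: 0.0001
gripper_force: 2.9
```

Emit:
{"fn": "move_arm", "kwargs": {"plan": [[0,0,0,0,0,0.05,-1],[0,0,0,0,0,0.1,-1],[0,0,0,0,0,0.1,-1]]}}

```text
time_s: 19.75
position: [0.6436, -0.2377, 0.1693]
tool_rot: [[-0.958, 0.287, 0.001], [0.287, 0.958, -0.001], [-0.001, -0.0, -1.0]]
ft_force: [-1.0, 0.4, 8.2]
grip_width: -0.0001
gripper_force: 4.4
```

Emit:
{"fn": "move_arm", "kwargs": {"plan": [[0,0,0,0,0,0.06,-1],[0,0,0,0,0,0.12,-1],[0,0,0,0,0,0.12,-1],[0,0,0,0,0,0.12,-1]]}}

```text
time_s: 20.15
position: [0.6436, -0.2378, 0.1688]
tool_rot: [[-0.958, 0.287, 0.002], [0.287, 0.958, -0.001], [-0.002, -0.001, -1.0]]
ft_force: [-2.1, 0.5, 12.9]
grip_width: 0.0
gripper_force: 6.1
```

Emit:
{"fn": "move_arm", "kwargs": {"plan": [[0,0,0,0,0,-1,-1],[0,0,0,0,0,-5,-1],[0,0,0,3,0,-8.5,-0.5],[0,0,0,7,0,-9,-0.1],[0,0,0,8.1,0,-9,-0.1]]}}

```text
time_s: 20.65
position: [0.5636, -0.2133, 0.2589]
tool_rot: [[-0.958, 0.287, 0.001], [0.287, 0.958, -0.001], [-0.001, -0.0, -1.0]]
ft_force: [1.0, -0.2, -0.4]
grip_width: 0.0382
gripper_force: 0.0
```

Emit:
{"fn": "move_arm", "kwargs": {"plan": [[0,0,0,0,0,4,-0.1],[0,0,0,0,0,8.5,-0.1],[0,0,0,0,0,13,-0.1],[0,0,0,0,0,15,-0.1],[0,0,0,0,0,15,-0.1]]}}

```text
time_s: 21.15
position: [0.5644, -0.2135, 0.1038]
tool_rot: [[-0.958, 0.288, -0.006], [0.288, 0.958, 0.004], [0.007, 0.002, -1.0]]
ft_force: [-0.1, -1.0, 0.5]
grip_width: 0.0385
gripper_force: 0.0
```

```bash
python3 - <<'E'
from h import *
pr();o=env.observe();print(tool(np.array([.5663,-.2145,.038])-o['position']),o['grip_width'])
p=shot('wrist','w9');T=np.array([.4452,-.178]);a=np.array([.957,-.291]);b=np.array([.291,.957])
for q in env.tip_of('gauge_mid',p)[:1]: d=atz(p,q['pixel'],.032)[:2]-T;print(q,d@a-.1465,d@b)
print(*pca(p,'gauge_mid',.045))
s=shot('scene')
for k,z in(('gauge_mid_tip',.032),('gauge_mid',.032),('ram_top',.169)):
    for q in env.tip_of(k,s)[:1]: d=atz(s,q['pixel'],z)[:2]-T;print(k,q['conf'],q['pixel'],d@a-.1465,d@b)
E
```

```text
press xy mm -22.065527012655004 0.7045404382455961 z 103.81807974357955 [-0.1 -1.   0.5] [-0.    0.   -0.05] 21.15 [ -31.9   33.7   76.    -0.    70.7 -105.2]
[-0.25 -0.05  6.58] 0.03848113427767558
{'pixel': [277.3, 212.0], 'conf': 0.63} -0.029123106892204556 0.00151113182389042
0.7 [ 638.94720459 -235.82891846] [41.43896103 38.3634758 ] 72.5113525390625
gauge_mid_tip 0.97 [270.6, 321.8] 0.09490165534864434 -0.004382639998398552
gauge_mid 0.65 [243.3, 292.0] -0.03418661649552218 0.006502188937740645
ram_top 0.69 [264.2, 269.0] 0.05367082581553387 0.00888887488767822
```

Emit:
{"fn": "move_arm", "kwargs": {"plan": [[0,0,0,-0.2,0,3,-0.1],[0,0,0,-0.2,0,5.5,-0.1],[0,0,0,-0.2,0,6.4,-0.1],[0,0,0,-0.2,0,6.4,-0.1],[0,0,0,-0.2,0,6.4,-0.1]]}}

```text
time_s: 22.0
position: [0.5685, -0.2153, 0.0443]
tool_rot: [[-0.958, 0.287, 0.002], [0.287, 0.958, -0.001], [-0.002, -0.0, -1.0]]
ft_force: [-0.4, 0.5, 0.9]
grip_width: 0.0383
gripper_force: 0.0
```

Emit:
{"fn": "move_arm", "kwargs": {"plan": [[0,0,0,0.2,0,0.3,-0.1],[0,0,0,0.2,0,0.6,-0.1],[0,0,0,0.2,0,0.6,-0.1],[0,0,0,0.2,0,0.6,-1],[0,0,0,0.2,0,0.6,-1]], "squeeze": 60}}

```text
time_s: 22.5
position: [0.566, -0.2145, 0.0375]
tool_rot: [[-0.958, 0.288, 0.0], [0.288, 0.958, -0.0], [-0.0, -0.0, -1.0]]
ft_force: [-1.5, 0.2, 4.4]
grip_width: 0.0223
gripper_force: 60.1
```

Emit:
{"fn": "move_arm", "kwargs": {"plan": [[0,0,0,0,0,0,-1],[0,0,0,0,0,0,-1],[0,0,0,0,0,0,-1]]}}

```text
time_s: 22.8
position: [0.566, -0.2145, 0.0375]
tool_rot: [[-0.958, 0.287, 0.0], [0.287, 0.958, -0.0], [-0.0, -0.0, -1.0]]
ft_force: [-2.0, 0.7, 5.2]
grip_width: 0.0223
gripper_force: 60.2
```

```bash
python3 - <<'E'
from h import *
pr()
E
```

```text
press xy mm -20.263544351556167 0.2350215561467972 z 37.46773886690799 [-2.   0.7  5.2] [0.13 0.38 0.  ] 22.8 [ -31.9   38.3   79.9   -0.    61.8 -105.2]
```

Emit:
{"fn": "move_arm", "kwargs": {"plan": [[0,0,0,0.5,0,0,-1],[0,0,0,1,0,0,-1],[0,0,0,1.5,0,0,-1],[0,0,0,2,0,0,-1]]}}

```text
time_s: 23.2
position: [0.5485, -0.2095, 0.0375]
tool_rot: [[-0.958, 0.288, 0.005], [0.288, 0.958, -0.002], [-0.006, -0.001, -1.0]]
ft_force: [8.1, -1.5, -0.9]
grip_width: 0.0223
gripper_force: 59.5
```

Emit:
{"fn": "move_arm", "kwargs": {"plan": [[0,0,0,0.7,0,0,-1],[0,0,0,1.4,0,0,-1],[0,0,0,2.1,0,0,-1],[0,0,0,2.8,0,0,-1]]}}

```text
time_s: 23.6
position: [0.5216, -0.2015, 0.0375]
tool_rot: [[-0.958, 0.288, 0.005], [0.288, 0.958, -0.002], [-0.005, -0.001, -1.0]]
ft_force: [7.3, -1.3, -0.8]
grip_width: 0.0226
gripper_force: 59.5
```

Emit:
{"fn": "move_arm", "kwargs": {"plan": [[0,0,0,0.8,0,0,-1],[0,0,0,1.6,0,0,-1],[0,0,0,2.4,0,0,-1],[0,0,0,3.2,0,0,-1],[0,0,0,4,0,0,-1]]}}

```text
time_s: 24.1
position: [0.4818, -0.1893, 0.0374]
tool_rot: [[-0.958, 0.288, 0.002], [0.288, 0.958, -0.001], [-0.002, -0.001, -1.0]]
ft_force: [4.9, -1.4, 4.3]
grip_width: 0.0225
gripper_force: 60.2
```

```bash
python3 - <<'E'
from h import *
pr()
E
```

```text
press xy mm -108.21484087973855 -0.2000195755366505 z 37.433769728492564 [ 4.9 -1.4  4.3] [-0.25 -0.82 -0.02] 24.1 [ -34.6   31.8   94.7    0.    53.3 -107.9]
```

Emit:
{"fn": "move_arm", "kwargs": {"plan": [[0,0,0,0.5,0,-1.5,-1],[0,0,0,2,0,-4.5,-1],[0,0,0,3,0,-8,-1],[0,0,0,3,0,-11,-1],[0,0,0,3,0,-11,-1]]}}

```text
time_s: 24.6
position: [0.4531, -0.1807, 0.1507]
tool_rot: [[-0.958, 0.287, 0.004], [0.287, 0.958, -0.003], [-0.005, -0.002, -1.0]]
ft_force: [-0.2, -0.1, -2.2]
grip_width: 0.0227
gripper_force: 59.4
```

Emit:
{"fn": "move_arm", "kwargs": {"plan": [[0,0,2,0.3,3.5,0,-1],[0,0,4,0.8,8,0,-1],[0,0,5.2,1.2,12.5,0,-1],[0,0,5.2,1.6,17,0,-1],[0,0,5.2,1.9,21,0,-1]]}}

```text
time_s: 25.1
position: [0.4938, 0.0284, 0.1462]
tool_rot: [[-0.928, 0.373, -0.004], [0.373, 0.928, 0.001], [0.004, -0.001, -1.0]]
ft_force: [-0.1, -0.1, -2.9]
grip_width: 0.0224
gripper_force: 59.5
```

```bash
python3 - <<'E'
from h import *
o=env.observe();print(o['position'],o['tool_rot'],tool(np.array([.5244,.160,.14])-o['position']))
T=np.array([.4452,-.178]);a=np.array([.957,-.291]);b=np.array([.291,.957])
s=shot('scene');q=env.tip_of('ram_top',s)[0];d=atz(s,q['pixel'],.169)[:2]-T;print(q,d@a-.1465,d@b)
E
```

```text
[0.49375538 0.02835596 0.14617489] [[-9.27914218e-01  3.72775543e-01 -3.68761068e-03]
 [ 3.72775983e-01  9.27921179e-01  5.93055544e-04]
 [ 3.64288865e-03 -8.24348024e-04 -9.99993025e-01]] [ 2.06 13.36  0.61]
{'pixel': [263.8, 270.4], 'conf': 0.81} 0.05707589561750323 0.004936866279688541
```

Emit:
{"fn": "move_arm", "kwargs": {"plan": [[0,0,0.3,0.7,4.5,0,-1],[0,0,0.3,1.4,9,0,-1],[0,0,0.3,2,13.3,2,-1],[0,0,0.3,2,13.3,6,-1],[0,0,0.3,2,13.3,9,-1]]}}

```text
time_s: 25.7
position: [0.5244, 0.1575, 0.0544]
tool_rot: [[-0.927, 0.376, -0.004], [0.376, 0.927, -0.001], [0.003, -0.002, -1.0]]
ft_force: [-0.0, 0.3, -2.5]
grip_width: 0.0224
gripper_force: 59.9
```

Emit:
{"fn": "move_arm", "kwargs": {"plan": [[0,0,0,0,0,1,-1],[0,0,0,0,0,2,-1],[0,0,0,0,0,2.5,-1],[0,0,0,0,0,2.5,-1]]}}

```text
time_s: 26.1
position: [0.5263, 0.1566, 0.0323]
tool_rot: [[-0.926, 0.378, 0.0], [0.378, 0.926, -0.0], [-0.0, 0.0, -1.0]]
ft_force: [-0.2, 0.8, -1.9]
grip_width: 0.0223
gripper_force: 59.9
```

Emit:
{"fn": "move_arm", "kwargs": {"plan": [[0,0,0,0,0.3,0.7,-1],[0,0,0,0,0.3,1.4,-1],[0,0,0,0,0.3,1.9,-1],[0,0,0,0,0.3,2.15,-1],[0,0,0,0,0.3,2.15,-1]]}}

```text
time_s: 26.6
position: [0.5271, 0.1597, 0.0101]
tool_rot: [[-0.926, 0.378, -0.001], [0.378, 0.926, -0.0], [0.001, -0.0, -1.0]]
ft_force: [-0.2, -0.0, -1.7]
grip_width: 0.0224
gripper_force: 59.9
```

Emit:
{"fn": "move_arm", "kwargs": {"plan": [[0,0,0,0,0,0.06,-1],[0,0,0,0,0,0.1,-1],[0,0,0,0,0,0.1,-1]]}}

```text
time_s: 26.9
position: [0.5274, 0.1597, 0.0097]
tool_rot: [[-0.926, 0.378, 0.0], [0.378, 0.926, -0.0], [-0.0, 0.0, -1.0]]
ft_force: [-0.4, 0.3, -1.0]
grip_width: 0.0223
gripper_force: 59.9
```

Emit:
{"fn": "move_arm", "kwargs": {"plan": [[0,0,0,0,0,0.07,-1],[0,0,0,0,0,0.07,-1],[0,0,0,0,0,0.07,-0.1],[0,0,0,0,0,0.07,-0.1],[0,0,0,0,0,0.07,-0.1]]}}

```text
time_s: 27.4
position: [0.5274, 0.1598, 0.0088]
tool_rot: [[-0.926, 0.378, 0.0], [0.378, 0.926, 0.0], [-0.0, 0.0, -1.0]]
ft_force: [0.1, -0.1, 0.2]
grip_width: 0.0383
gripper_force: 0.0
```

Emit:
{"fn": "move_arm", "kwargs": {"plan": [[0,0,0,0,0,-2,-0.1],[0,0,0,0,0,-6,-0.1],[0,0,0,0,0,-10.5,-0.1],[0,0,0,2,0,-15,-0.1],[0,0,0,6,0,-19,-0.1]]}}

```text
time_s: 27.9
position: [0.4769, 0.1804, 0.1965]
tool_rot: [[-0.925, 0.379, 0.003], [0.379, 0.925, 0.0], [-0.003, 0.001, -1.0]]
ft_force: [-0.1, -0.3, 0.0]
grip_width: 0.0383
gripper_force: 0.0
```

```bash
python3 - <<'E'
from h import *
np.set_printoptions(precision=4,suppress=True)
p=shot('wrist','w10'); gauge(p,'gauge_mid',.004);print(pca(p,'gauge_thick',.012))
s=shot('scene','s10')
cv2.imwrite('pics/f10.png',np.hstack([cv2.resize(p['color'][100:420,100:500,::-1],(400,320)),cv2.resize(s['color'][180:350,190:400,::-1],(400,320),interpolation=cv2.INTER_CUBIC)]))
print(env.observe()['ft_force'])
E
```

```text
gauge_mid [278.5, 223.9] 0.92 [0.5161 0.1667 0.004 ]
gauge_mid_tip [276.1, 321.6] 0.97 [0.633  0.1157 0.004 ]
0.86 [563.3385 146.11  ] [ 28.0162 160.4231] 66.91248321533203
(0.57, array([561.8608, 236.9975]), array([ 37.6092, 116.4358]), 76.35565948486328)
[ 0.6336 -0.2161 -0.6855]
```

View pics/f10.png

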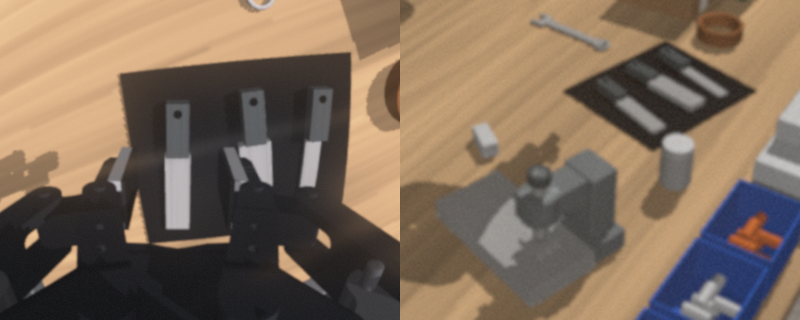

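The gauge lies flat on the mat (left crop, 178,165), the ram is down, the offcut is on the bench (right crop, 485,140), and nothing else has shifted. I'm handing it in.

```bash
python3 -c "
from rig import env
print(env.close_job())"
```

```text
the job is handed in; nothing more can be done
None
```

The job is handed in at about 28 s: I moved the offcut to the bench, set the press gap with the middle gauge (about 8 N of drag on the draw) and left the ram there. The gauge is back flat on the mat, and the final pictures show nothing else moved.

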